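Release a reagent bottle from a ratchet bottle clamp

ROBOT

A 6-joint arm with a two-finger parallel gripper is mounted at the origin on a cart in front of the work surface, level with it; the furniture and walls round the work are solid. World frame = base frame: x ahead of the robot, y to its left, z up, the work surface at z = 0. Lengths are in m, angles in degrees, forces in N, time in s.
With the tool pointing down it reaches from about 0.375 to 0.9 m from the base axis. Payload 3.1 kg.
Tool frame: the origin (TCP) lies on the centre line of the jaws, within the pads' length; the fingertips stand 14 mm ahead of it and the grasp point (between the pads) lies 5 mm behind it (bot.tips_ahead is the distance from the TCP to the fingertips, in m); z points along the fingers, y is the line along which they close (so a half turn about z gives the same grasp; the last joint's range is limited). The gripper opens to 87 mm and grips with 3 to 60 N. Pads are 19 mm wide; open, the fingers measure 117 mm over their backs; the gripper's body (75 mm by 190 mm) begins 51 mm behind the grasp point.
Start: joints at [-83.509, 30.224, 82.088, -0, 67.689, -10.227], TCP at [0.18, -0.599, 0.237] pointing down, gripper open.
Joint ranges: [-176.69, 176.69], [-43.24, 126.21], [12.49, 139.97], [-82, 262], [0, 151.66], [-163.58, 163.58]. Speed limits (degrees/s): [159.86, 159.86, 180, 180, 180, 180].

INTERFACE

Orientations are given as a 3x3 rotation matrix whose columns are the frame's x, y, z axes.
In Python, from rig import bot gives the robot as it stands.
- The arm moves only by the tool play_rows, never from a script. Its argument "moves" is a list that holds one entry, the list of rows, each a list of 6 numbers: the shift along the tool's x, y, z in mm, then the turn, a rotation vector about the tool's x, y, z in rad. A call has 1 to 5 rows; each row shifts and turns the commanded pose from where the row before left it, along the tool's axes as they then stand; what a row does not reach is not made up. A row lasts 1/10 s, in which the tool goes at most 50 mm and 8.59 degrees, less where a joint would pass 70% of its speed; a pose out of reach is approached as far as the arm can. A call with a gripper value outside its range is refused whole. "fingers" is the opening, from -1 (shut) to 1 (fully open), set as the call begins (left out, the last holds). The fingers move at their own pace and stop on an object; the grip force is fixed at half the most. Time passes only in rows, so rows that do not move let the fingers close. It gives the time, the measured TCP pose, the force, the opening and the grip force at its end, in the units of the state.
- bot.read_state(): the state, without advancing time (a new reading comes with each control period).
- bot.capture(name): name is "scene" or "side" or "wrist"; returns a dict with "image" (384x512x3 uint8, blue, green, red), "fx", "fy", "cx", "cy" (pixels), "R" (3x3) and "t" (3): a world point X has camera coordinates R X + t. Camera axes: x right, y down, z forward; pixel columns grow to the right and rows downward; lengths in m; the calibration is good to about 2 mm. A picture is of the moment at which its call begins. There is no depth.
- bot.hand_in(): hands the job in; it is judged then, once.
Trained networks look in a picture, given as the dict that the camera call returned (one of the last four; its "shot" number tells which), for a name from the list of things; names that differ only in an ending like _2 or _b are one class to them, and where a whole thing is asked for, a point or a joint stands for the part that bears it (a point fixed in the world has none). Each returns a list of dicts, best first, with "confidence" (0 to 1); they miss things now and then, are a little off and sometimes report something else, mostly with a low value. They report only what shows in the picture. A call takes as long as a camera call. They do not tell look-alikes from the thing itself.
- bot.search_frame(picture, query): "centre" ([column, row] in pixels, amid what is visible of it).
- bot.silhouettes(picture, query): "pixels" (384x512 bool, what is visible of it) and "centre" ([column, row] in pixels, amid what is visible of it).
- bot.pinpoint(picture, query): "centre" ([column, row] in pixels: a listed point, or the origin of a listed thing).
The state is a dict: "time_s": time; "joint_positions": joint angles; "qvel": joint speeds; "tau": joint torques, N m; "position": TCP position; "tcp_rot": TCP orientation; "force": force on the tool from outside, world axes, zero at the start; "moment": the same for the moment, N m; "opening": opening from 0.0 (shut) to 1.0 (fully open); "grasp_force": force on a finger pad.
Only numpy, scipy, OpenCV 4.12 (cv2) and the standard library are available. Lean on these libraries where they do the work, as an engineer would, in place of code of your own. Each camera call takes 0.05 s, during which the arm holds its last target. There are 200 camera calls.

TASK

The amber reagent bottle is still held in the bench bottle clamp in which its stiff cap was freed. Lift the clamp's red pawl lever out of the rack and, with it held up, slide the clamp bar all the way back to its stop; then lift the bottle out and stand it upright on the floor of the white spill tray, beside the green-capped bottle that is in it, setting it down before you let go of it. Leave the bar back and the green-capped bottle standing in the tray, and do not shift the culture dish or the tape roll.

Things in the scene. Friction and masses are not known exactly. Their poses are not given: they have to be found in the camera images.
- bottle_clamp: Bench bottle clamp, bolted down: grey base plate 290 x 104 x 12 mm, a blue fixed V-jaw 58 mm high at its -x end, two steel guide rods along x (10 mm thick, at y = +-39 mm, z = 30 mm, so 68 mm clear between them), a low blue end block 43 mm high at its +x end, and a steel rack with 6 mm tooth pitch along the middle. Origin: centre of the base plate's underside; x points along the guide rods in the direction in which the clamp bar slides back (away from the bottle), z up.
- clamp_seat (a point): Point in the clamp where the middle of the clamped bottle's underside rests: clamp x = -85 mm, y = 0, z = 14 mm (top of a thin rubber disc).
- clamp_bar (a joint): Position of the blue clamp bar (crossbar on the guide rods, 24 x 100 mm, top 52 mm above the bench; its black rubber pad presses the bottle into the V-jaw with about 8 N from a spring that follows 4 mm). 0 = clamped as found, grows towards clamp +x, 0.060 m = fully back against the stop collars. It slides with 3 to 5 N of friction and stays where it is left; the pawl in the rack blocks it from going back.
- pawl (a joint): Angle of the red pawl lever, hinged on the back of the clamp bar and travelling with it. 0 = down, nose 3.5 mm deep in the rack; grows as the tab is lifted; nose clear of the teeth above 0.13 rad, upper stop 0.6 rad. A light spring returns it (about 2 N at the tab). Hinge pin parallel to clamp y, 22 mm above the bench, 61 mm from the tab towards the bottle; 14 mm of lift gives 0.23 rad.
- pawl_tab (a point): Top middle of the upright red tab on the pawl lever's tail: 10 mm thick (along clamp y), 20 mm long (along clamp x), clear from 31 to 72 mm above the bench when down. As found at clamp x = +49 mm, y = 0, z = 72 mm; the lever arm below is 14 mm wide. Raised to 0.23 rad, the tab leans towards the bottle by that angle; a point 50 mm up on it has moved 8 mm that way.
- amber_bottle: Amber reagent bottle with a black cap, round, 50 mm in diameter, 98 mm high, 0.1 to 0.2 kg, its cap fixed on; origin at the centre of its underside, z up. Cap 28 mm in diameter from 78 to 98 mm above the origin; the shoulder widens straight below the cap.
- spill_tray: Shallow white spill tray, fixed to the bench, 150 mm (x) x 240 mm (y), rim 22 mm high, walls 4 mm, floor 4 mm above the bench. Origin: centre of its underside.
- green_bottle: Small white dropper bottle with a green cap standing in the spill tray, anywhere up to 70 mm either side of its middle along tray y; 42 mm in diameter, 99 mm high; origin at the centre of its underside, z up. To be left standing in the tray.
- dish: Culture dish with lid, 61 mm in diameter, 14 mm high, lying on the bench to the left of the clamp; a bystander. Origin: centre of its underside.
- tape: Roll of tan tape lying flat, 96 mm in diameter, 25 mm high, on the bench behind the work; a bystander. Origin: centre of its underside.
There are look-alikes about, which are no part of the job. What is meant by the amber_bottle is not blue or turquoise, and is the larger of those in its own colour.

How it is judged:
By the outcome, as a careful person would: the job done as asked, in the order asked, and still so for the second after the job is handed in, with the robot touching nothing.
It also fails if it takes over 54 s, if anything falls off the work surface, if the arm or the gripper's body presses on something with over 40 N, if the wrist force passes 120 N, or if a joint passes its speed limit or range.

## Working session

There is one attempt and no reset: what is moved stays moved. The work goes in short steps, Python scripts to look and compute and a tool call to move; the robot and the scene stay as the last step left them, time stands still between calls to the robot, and variables do not carry over. Pictures are saved under pics/ and viewed, at most 13 in all, crops included, and the job is handed in when it is done.

Besides the shell and the picture viewer there is one more tool, called after "Emit:" as name(argument=value, ...), one argument or row to a line, values as JSON. play_rows: Moves the arm, as the interface text tells. Its arguments: {"type":"object","properties":{"moves":{"type":"array","items":{"type":"array","items":{"type":"array","items":{"type":"number"}}}},"fingers":{"type":"number"}},"required":["moves"]}

```bash
mkdir -p pics; ls; cat > h.py <<'E'
import numpy as np,cv2
from rig import bot
def ray(c,px):
    d=c["R"].T@np.array([(px[0]-c["cx"])/c["fx"],(px[1]-c["cy"])/c["fy"],1.]); return -c["R"].T@c["t"],d
def onz(c,px,z):
    o,d=ray(c,px); return o+d*(z-o[2])/d[2]
def proj(c,X):
    p=c["R"]@np.array(X)+c["t"]; return np.array([c["fx"]*p[0]/p[2]+c["cx"],c["fy"]*p[1]/p[2]+c["cy"]])
E
python3 - <<'E'
from h import *
ims=[]
Z=dict(clamp_seat=.014,pawl_tab=.072,bottle_clamp=0,amber_bottle=.014,spill_tray=0,green_bottle=.004,dish=0,tape=0)
for n in("scene","side"):
    c=bot.capture(n); ims.append(c["image"]); print(n,(-c["R"].T@c["t"]).round(3))
    for q in Z:
        for r in bot.pinpoint(c,q)[:4]: print(q,np.round(r["centre"],1),round(r["confidence"],2),onz(c,r["centre"],Z[q]).round(4))
cv2.imwrite("pics/a.png",ims[0]);cv2.imwrite("pics/b.png",ims[1])
E
```

```text
pics
scene [-0.053  0.871  0.997]
clamp_seat [242.6 216.9] 0.76 [0.578  0.1731 0.014 ]
pawl_tab [278.  228.3] 0.66 [0.4362 0.185  0.072 ]
bottle_clamp [263.7 238.9] 0.65 [0.4812 0.1913 0.    ]
amber_bottle [240.3 218.8] 0.78 [0.5782 0.1835 0.014 ]
amber_bottle [211.6 247.6] 0.71 [0.5674 0.3196 0.014 ]
amber_bottle [257.1 193.6] 0.57 [0.6093 0.0658 0.014 ]
amber_bottle [212.4 205.8] 0.54 [0.6815 0.1966 0.014 ]
spill_tray [335.9 158.1] 0.65 [ 0.5193 -0.265   0.    ]
green_bottle [342.7 152.3] 0.52 [ 0.5158 -0.3043  0.004 ]
dish [227.8 320.3] 0.72 [0.3835 0.4553 0.    ]
tape [242.4 168.3] 0.95 [ 0.7388 -0.0118  0.    ]
side [0.585 0.997 0.763]
clamp_seat [243.8 228.4] 0.81 [0.5831 0.1738 0.014 ]
pawl_tab [291.6 215.3] 0.66 [0.4498 0.1864 0.072 ]
bottle_clamp [276.8 234.8] 0.89 [0.488  0.1877 0.    ]
amber_bottle [245.1 261.6] 0.79 [0.5808 0.3024 0.014 ]
amber_bottle [250.1 230. ] 0.7 [0.565 0.181 0.014]
amber_bottle [230.4 203.8] 0.58 [0.624  0.0592 0.014 ]
amber_bottle [206.6 235. ] 0.53 [0.6886 0.1993 0.014 ]
spill_tray [259.5 154.7] 0.9 [ 0.5192 -0.2566  0.    ]
green_bottle [260.3 150.3] 0.48 [ 0.5151 -0.2826  0.004 ]
dish [329.5 311. ] 0.93 [0.3849 0.4485 0.    ]
tape [193.8 192. ] 0.88 [ 0.7474 -0.0236  0.    ]
```

View pics/a.png

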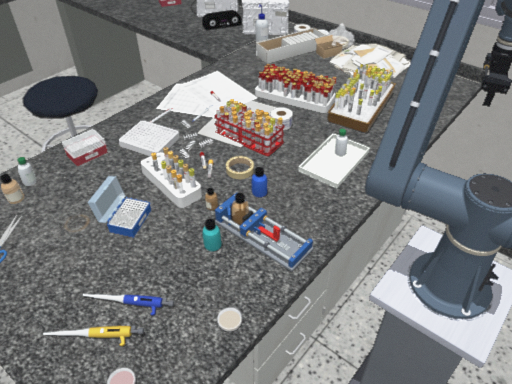

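View pics/b.png

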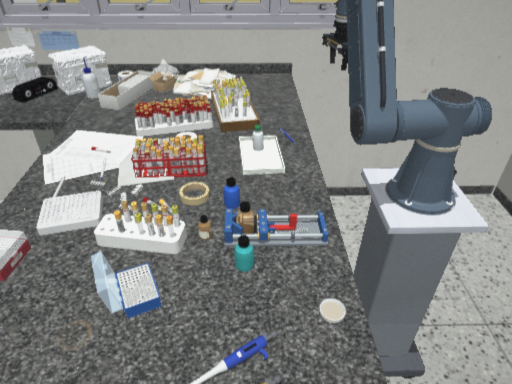

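```bash
cat >> h.py <<'E'
from scipy.spatial.transform import Rotation as Ro
def delta(target,Rt=None):
    s=bot.read_state(); R=np.array(s["tcp_rot"]); p=np.array(s["position"])
    t=R.T@(np.array(target)-p)*1000
    w=Ro.from_matrix(R.T@Rt).as_rotvec() if Rt is not None else 0
    print("shift mm (start tool axes)",np.round(t,1),"rotvec",np.round(w,3))
def down(yaw): # tool y axis at yaw from world x, z down
    y=np.array([np.cos(yaw),np.sin(yaw),0]);z=np.array([0,0,-1.]);return np.c_[np.cross(y,z),y,z]
E
python3 - <<'E'
from h import *
s=bot.read_state(); print(np.round(s["tcp_rot"],3),s["position"],s["force"],s["opening"],s["time_s"])
for yw in(83,-97): delta([.45,.185,.2],down(np.radians(yw)))
E
```

```text
[[ 0.958  0.288 -0.   ]
 [ 0.288 -0.958 -0.   ]
 [-0.     0.    -1.   ]] [ 0.17982016 -0.59855382  0.23657007] [-0.34636039 -0.60409256 -0.29696613] 0.9981012657406091 0.9
shift mm (start tool axes) [ 484.2 -672.7   36.5] rotvec [-0.     0.    -2.728]
shift mm (start tool axes) [ 484.2 -672.7   36.5] rotvec [0.    0.    0.414]
```

Emit:
play_rows(
  moves=[
    [[40,-30,0,0,0,0],[40,-30,0,0,0,0],[40,-30,0,0,0,0],[40,-30,0,0,0,0],[40,-30,0,0,0,0]],
  ],
)

```text
time_s: 1.4
position: [0.3291, -0.3959, 0.2367]
tcp_rot: [[0.958, 0.287, 0.0], [0.287, -0.958, -0.0], [0.0, 0.001, -1.0]]
force: [0.5, 0.0, 0.5]
opening: 1.0
grasp_force: 0.0
```

Emit:
play_rows(
  moves=[
    [[40,-30,0,0,0,0],[40,-30,0,0,0,0],[40,-30,0,0,0,0],[40,-30,0,0,0,0],[40,-30,0,0,0,0]],
  ],
)

```text
time_s: 1.9
position: [0.4777, -0.1945, 0.2369]
tcp_rot: [[0.958, 0.288, 0.001], [0.288, -0.958, -0.001], [0.001, 0.001, -1.0]]
force: [0.8, -1.2, -0.6]
opening: 1.001
grasp_force: 0.0
```

Emit:
play_rows(
  moves=[
    [[10,-47,0,0,0,0],[10,-47,0,0,0,0],[10,-47,0,0,0,0],[10,-47,0,0,0,0],[10,-47,0,0,0,0]],
  ],
)

```text
time_s: 2.4
position: [0.4567, 0.0451, 0.2369]
tcp_rot: [[0.958, 0.287, 0.001], [0.287, -0.958, -0.0], [0.001, 0.0, -1.0]]
force: [0.2, -0.1, -0.0]
opening: 0.999
grasp_force: 0.0
```

Emit:
play_rows(
  moves=[
    [[10,-47,0,0,0,0],[10,-47,0,0,0,0],[10,-47,0,0,0,0],[0,0,0,0,0,0.14],[0,0,0,0,0,0.14]],
  ],
)

```text
time_s: 2.9
position: [0.4446, 0.189, 0.2367]
tcp_rot: [[1.0, 0.011, 0.001], [0.011, -1.0, 0.0], [0.001, -0.0, -1.0]]
force: [0.1, -0.1, -0.3]
opening: 1.001
grasp_force: 0.0
```

Emit:
play_rows(
  moves=[
    [[0,0,0,0,0,0.134],[0,0,0,0,0,0],[0,0,0,0,0,0]],
  ],
)

```text
time_s: 3.2
position: [0.4451, 0.187, 0.2367]
tcp_rot: [[0.993, -0.119, 0.0], [-0.119, -0.993, 0.0], [0.0, -0.0, -1.0]]
force: [-1.1, 0.6, 0.1]
opening: 0.999
grasp_force: 0.0
```

```bash
python3 - <<'E'
from h import *
s=bot.read_state(); print(np.round(s["tcp_rot"],3),s["position"].round(4) if hasattr(s["position"],"round") else s["position"],s["time_s"])
c=bot.capture("wrist"); cv2.imwrite("pics/w1.png",c["image"])
Z=dict(clamp_seat=.014,pawl_tab=.072,bottle_clamp=0,amber_bottle=.014,dish=0)
for q in Z:
    for r in bot.pinpoint(c,q)[:4]: print(q,np.round(r["centre"],1),round(r["confidence"],2),onz(c,r["centre"],Z[q]).round(4))
E
```

```text
[[ 0.993 -0.119  0.   ]
 [-0.119 -0.993  0.   ]
 [ 0.    -0.    -1.   ]] [0.4451 0.187  0.2367] 3.2
clamp_seat [256.5 131.3] 0.72 [0.4951 0.1817 0.014 ]
pawl_tab [263.2 182.2] 0.94 [0.4424 0.1805 0.072 ]
bottle_clamp [258.1 129.4] 0.68 [0.4965 0.1795 0.    ]
amber_bottle [247.4  59.4] 0.91 [0.5787 0.1824 0.014 ]
amber_bottle [360.    9.8] 0.89 [0.6148 0.0492 0.014 ]
amber_bottle [152.8  74.1] 0.58 [0.5761 0.2965 0.014 ]
```

View pics/w1.png

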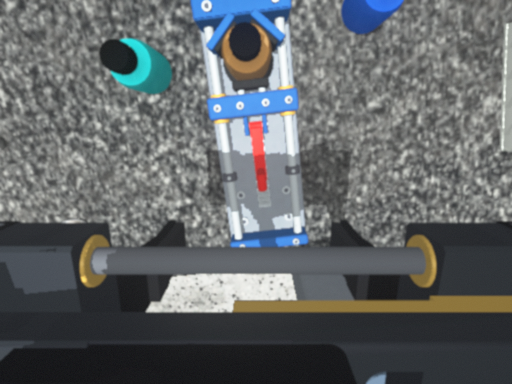

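```bash
python3 - <<'E'
from h import *
c=bot.capture("wrist")
for n,z,a,b in[("rodL",.035,(211,60),(238,232)),("rodR",.035,(282,50),(296,225)),("bar ends",.052,(209,108),(298,99)),("block",.043,(231,243),(307,238))]:
    A,B=onz(c,a,z),onz(c,b,z); d=A-B; print(n,A.round(4),B.round(4),np.degrees(np.arctan2(d[1],d[0])).round(1),np.linalg.norm(d).round(4))
for q in("pawl","clamp_bar"):
    m=bot.silhouettes(c,q)[0]; ys,xs=np.nonzero(m["pixels"]); print(q,m["confidence"],xs.min(),xs.max(),ys.min(),ys.max())
# red
im=c["image"].astype(int); r=(im[...,2]>150)&(im[...,1]<70)&(im[...,0]<80); ys,xs=np.nonzero(r)
for y in range(ys.min(),ys.max()+1,5): print(y,xs[ys==y].min(),xs[ys==y].max())
E
```

```text
rodL [0.5793 0.2219 0.035 ] [0.3722 0.2207 0.035 ] 0.3 0.2071
rodR [0.5798 0.1426 0.035 ] [0.3727 0.1453 0.035 ] -0.8 0.2071
bar ends [0.5283 0.23   0.052 ] [0.5258 0.1318 0.052 ] 88.5 0.0982
block [0.3616 0.2307 0.043 ] [0.3566 0.1337 0.043 ] 87.1 0.0972
pawl 0.7 249 266 122 190
clamp_bar 0.72 207 297 77 190
155 257 262
160 255 263
165 256 264
170 256 264
175 257 265
180 258 265
185 258 265
190 260 263
```

```bash
python3 - <<'E'
from h import *
im=cv2.imread("pics/w1.png")[30:260,180:330]; cv2.imwrite("pics/w1c.png",cv2.resize(im,None,fx=2.6*1,fy=2.6,interpolation=cv2.INTER_CUBIC))
E
```

```text
(no output)
```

View pics/w1c.png

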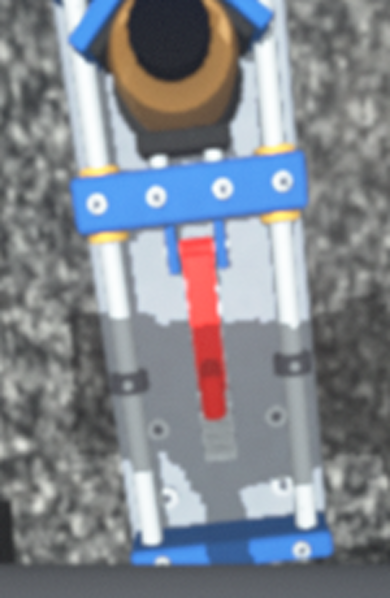

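Emit:
play_rows(
  moves=[
    [[0,0,0,0,0,-0.09],[-2.5,6,40,0,0,0],[0,0,40,0,0,0],[0,0,30,0,0,0],[0,0,0,0,0,0]],
  ],
  fingers=-0.3,
)

```text
time_s: 4.15
position: [0.4396, 0.1805, 0.1234]
tcp_rot: [[0.999, -0.032, -0.009], [-0.032, -0.999, -0.001], [-0.009, 0.002, -1.0]]
force: [0.1, -0.1, 0.5]
opening: 0.634
grasp_force: 0.0
```

```bash
python3 - <<'E'
from h import *
s=bot.read_state(); print(s["position"],np.round(s["tcp_rot"],3).tolist(),s["opening"])
for n in("wrist","scene","side"):
    c=bot.capture(n)
    for r in bot.pinpoint(c,"pawl_tab")[:2]: print(n,np.round(r["centre"],1),round(r["confidence"],2),onz(c,r["centre"],.072).round(4))
    cv2.imwrite(f"pics/n_{n}.png",c["image"])
    m=bot.silhouettes(c,"clamp_bar")
    for k in m[:1]: print(k["centre"],onz(c,k["centre"],.052).round(4))
a=cv2.imread("pics/n_wrist.png");b=cv2.imread("pics/n_side.png")
b=cv2.resize(b[130:260,200:350],(443,384)); cv2.imwrite("pics/n2.png",cv2.resize(np.hstack([a,b]),(800,322)))
E
```

```text
[0.43958496 0.18045316 0.12344813] [[0.999, -0.032, -0.009], [-0.032, -0.999, -0.001], [-0.009, 0.002, -1.0]] 0.6341031702366893
wrist [256.7 210.8] 0.58 [0.4417 0.1805 0.072 ]
[250.5, 89.4] [0.5265 0.1822 0.052 ]
scene [274. 224.] 0.74 [0.4547 0.1792 0.072 ]
[255.5, 229.5] [0.4932 0.2142 0.052 ]
side [293.1 215. ] 0.5 [0.4455 0.1852 0.072 ]
[267.4, 224.8] [0.5175 0.2021 0.052 ]
```

View pics/n2.png

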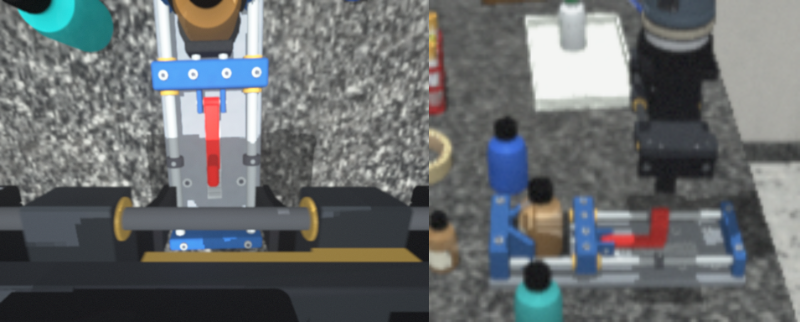

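Emit:
play_rows(
  moves=[
    [[2,0,20,0,0.0,0],[0,0,20,0,0,0],[0,0,20,0,0,0],[0,0,10,0,0,0],[0,0,0,0,0,0]],
  ],
)

```text
time_s: 5.1
position: [0.4437, 0.1809, 0.0558]
tcp_rot: [[0.999, -0.032, -0.002], [-0.032, -0.999, -0.0], [-0.002, 0.0, -1.0]]
force: [0.6, 0.5, -0.6]
opening: 0.348
grasp_force: 0.0
```

Emit:
play_rows(
  moves=[
    [[0,0,0,0,0,0],[0,0,0,0,0,0],[0,0,0,0,0,0],[0,0,0,0,0,0],[0,0,0,0,0,0]],
  ],
  fingers=-1,
)

```text
time_s: 5.6
position: [0.4449, 0.1825, 0.0573]
tcp_rot: [[0.999, -0.032, 0.002], [-0.032, -0.999, 0.002], [0.002, -0.002, -1.0]]
force: [-0.8, 8.1, 1.2]
opening: 0.117
grasp_force: 30.0
```

Emit:
play_rows(
  moves=[
    [[1.8,-0.5,-3,0,-0.05,0],[1.8,-0.5,-3,0,-0.05,0],[1.8,-0.5,-3,0,-0.05,0],[1.8,0,-3,0,-0.05,0],[1.8,0,-3,0,-0.05,0]],
  ],
)

```text
time_s: 6.1
position: [0.4553, 0.1827, 0.071]
tcp_rot: [[0.968, -0.031, -0.248], [-0.03, -1.0, 0.009], [-0.248, -0.001, -0.969]]
force: [0.1, 2.9, -3.8]
opening: 0.114
grasp_force: 30.0
```

Emit:
play_rows(
  moves=[
    [[0,0,0,0,0,0],[0,0,0,0,0,0],[0,0,0,0,0,0]],
  ],
)

```text
time_s: 6.4
position: [0.455, 0.1826, 0.0707]
tcp_rot: [[0.969, -0.032, -0.245], [-0.031, -0.999, 0.009], [-0.245, -0.001, -0.969]]
force: [-0.1, 3.8, -1.5]
opening: 0.118
grasp_force: 30.0
```

```bash
python3 - <<'E'
from h import *
s=bot.read_state(); R=np.array(s["tcp_rot"]); print(s["position"],R.round(3).tolist(),s["joint_positions"])
a=np.radians(178.2); print("60mm along clamp +x in tool:",(R.T@np.array([60*np.cos(a),60*np.sin(a),0])).round(1))
c=bot.capture("side");cv2.imwrite("pics/l.png",cv2.resize(c["image"][120:270,200:360],None,fx=3.5,fy=3.5,interpolation=2))
E
```

```text
[0.4549901  0.18264809 0.0706539 ] [[0.969, -0.032, -0.245], [-0.031, -0.999, 0.009], [-0.245, -0.001, -0.969]] [ 7.38312962 39.92927862 99.54591788  2.81569402 54.56704697 97.29335959]
60mm along clamp +x in tool: [-58.2   0.   14.7]
```

View pics/l.png

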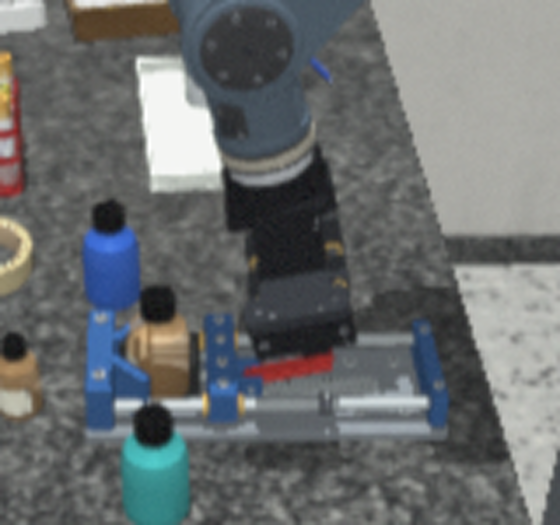

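Emit:
play_rows(
  moves=[
    [[-5.8,0,1.5,0,0,0],[-5.8,0,1.5,0,0,0],[-5.8,0,1.5,0,0,0],[-5.8,0,1.4,0,0,0],[-5.8,0,1.5,0,0,0]],
  ],
)

```text
time_s: 6.95
position: [0.4279, 0.1829, 0.0704]
tcp_rot: [[0.97, -0.031, -0.239], [-0.031, -1.0, 0.008], [-0.239, -0.0, -0.971]]
force: [5.0, 1.7, -5.1]
opening: 0.114
grasp_force: 30.0
```

Emit:
play_rows(
  moves=[
    [[-5.8,0,1.4,0,0,0],[-5.8,0,1.5,0,0,0],[-5.8,0,1.5,0,0,0],[-5.8,0,1.4,0,0,0],[-4.5,0,1.1,0,0,0]],
  ],
)

```text
time_s: 7.45
position: [0.3976, 0.1832, 0.0706]
tcp_rot: [[0.969, -0.031, -0.243], [-0.03, -1.0, 0.006], [-0.244, 0.001, -0.97]]
force: [4.5, -3.0, -4.1]
opening: 0.115
grasp_force: 30.0
```

Emit:
play_rows(
  moves=[
    [[-1.5,0,0.4,0,0,0],[-1.5,0,0.4,0,0,0],[0,0,0,0,0,0],[0,0,0,0,0,0]],
  ],
)

```text
time_s: 7.85
position: [0.3952, 0.1833, 0.0705]
tcp_rot: [[0.97, -0.031, -0.243], [-0.03, -1.0, 0.006], [-0.243, 0.001, -0.97]]
force: [5.9, -3.4, -6.2]
opening: 0.113
grasp_force: 30.0
```

Emit:
play_rows(
  moves=[
    [[-1.5,-0.5,0.4,0,0,0],[-1.5,-0.5,0.4,0,0,0],[0,0,0,0,0,0]],
  ],
)

```text
time_s: 8.15
position: [0.3948, 0.1835, 0.0703]
tcp_rot: [[0.971, -0.029, -0.237], [-0.029, -1.0, 0.005], [-0.237, 0.002, -0.971]]
force: [9.7, -7.9, -7.7]
opening: 0.112
grasp_force: 30.0
```

Emit:
play_rows(
  moves=[
    [[1,1,-0.3,0,0,0],[0.5,0.5,0,0,0,0],[0,0,0,0,0,0]],
  ],
)

```text
time_s: 8.45
position: [0.3949, 0.1832, 0.0704]
tcp_rot: [[0.97, -0.031, -0.24], [-0.031, -1.0, 0.007], [-0.24, 0.0, -0.971]]
force: [6.8, -1.7, -6.3]
opening: 0.114
grasp_force: 30.0
```

Emit:
play_rows(
  moves=[
    [[0,0,0,0,0,0],[0,0,0,0,0,0],[0,0,0,0,0,0],[0,0,0,0,0,0]],
  ],
  fingers=-0.3,
)

```text
time_s: 8.85
position: [0.3904, 0.1837, 0.0707]
tcp_rot: [[0.968, -0.032, -0.25], [-0.031, -0.999, 0.008], [-0.25, 0.0, -0.968]]
force: [-0.3, -0.2, -0.3]
opening: 0.329
grasp_force: 0.0
```

Emit:
play_rows(
  moves=[
    [[0,0,-15,0,0,0],[0,0,-30,0,0,0],[0,0,-40,0,0.125,0],[0,0,-40,0,0.12,0],[0,0,0,0,0,0]],
  ],
)

```text
time_s: 9.35
position: [0.4172, 0.1835, 0.197]
tcp_rot: [[1.0, -0.031, 0.003], [-0.031, -1.0, 0.002], [0.003, -0.002, -1.0]]
force: [-0.4, 0.1, 0.1]
opening: 0.349
grasp_force: 0.0
```

```bash
python3 - <<'E'
from h import *
s=bot.read_state(); print(s["position"],np.round(s["tcp_rot"],3).tolist(),s["opening"])
c=bot.capture("wrist"); cv2.imwrite("pics/w2.png",c["image"])
for q,z in dict(amber_bottle=.014,clamp_seat=.014,pawl_tab=.072).items():
    for r in bot.pinpoint(c,q)[:3]: print(q,np.round(r["centre"],1),round(r["confidence"],2),onz(c,r["centre"],z).round(4))
for r in bot.silhouettes(c,"clamp_bar")[:1]: print(r["centre"],onz(c,r["centre"],.052))
E
```

```text
[0.41723706 0.18351643 0.19696631] [[1.0, -0.031, 0.003], [-0.031, -1.0, 0.002], [0.003, -0.002, -1.0]] 0.34873100378946037
amber_bottle [254.   24.5] 0.81 [0.5773 0.1821 0.014 ]
amber_bottle [142.2  26.1] 0.55 [0.5794 0.2969 0.014 ]
pawl_tab [261.6 225.8] 0.97 [0.3797 0.1805 0.072 ]
[256.9, 137.3] [0.46606899 0.18250895 0.052     ]
```

View pics/w2.png

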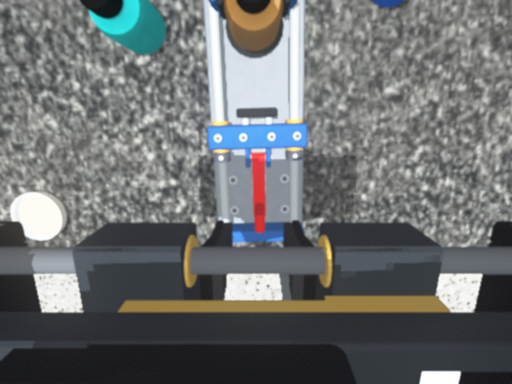

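Emit:
play_rows(
  moves=[
    [[40,0,0,0,0,0],[40,0,0,0,0,0],[40,-3,0,0,0,0],[40,0,10,0,0,0],[0,0,15,0,0,0]],
  ],
  fingers=0.3,
)

```text
time_s: 10.1
position: [0.5846, 0.18, 0.1652]
tcp_rot: [[0.999, -0.034, 0.001], [-0.034, -0.999, 0.001], [0.001, -0.001, -1.0]]
force: [-0.9, 0.2, 0.6]
opening: 0.631
grasp_force: 0.0
```

Emit:
play_rows(
  moves=[
    [[0,0,0,0,0,0],[0,0,0,0,0,0],[0,0,0,0,0,0]],
  ],
)

```text
time_s: 10.4
position: [0.5767, 0.1808, 0.1664]
tcp_rot: [[0.999, -0.032, -0.007], [-0.032, -0.999, 0.0], [-0.007, 0.0, -1.0]]
force: [0.2, -0.1, -1.2]
opening: 0.649
grasp_force: 0.0
```

```bash
python3 - <<'E'
from h import *
s=bot.read_state(); print(s["position"],np.round(s["tcp_rot"],3).tolist(),s["opening"])
for n in ("wrist","scene","side"):
    c=bot.capture(n); cv2.imwrite(f"pics/x_{n}.png",c["image"])
    for r in bot.pinpoint(c,"amber_bottle")[:3]: print(n,np.round(r["centre"],1),round(r["confidence"],2),onz(c,r["centre"],.014).round(4))
    if n=="wrist":
        g=c["image"]; 
        for r in bot.silhouettes(c,"amber_bottle")[:2]:
            m=r["pixels"]&(g.max(2)<60); k,l,st,ce=cv2.connectedComponentsWithStats(m.astype(np.uint8)); i=1+st[1:,4].argmax(); print("dark",st[i],ce[i],onz(c,ce[i],.112).round(4),onz(c,ce[i],.102).round(4))
E
```

```text
[0.57673253 0.18075568 0.16638012] [[0.999, -0.032, -0.007], [-0.032, -0.999, 0.0], [-0.007, 0.0, -1.0]] 0.6489911840281245
wrist [385.8 139.6] 0.93 [0.617  0.0478 0.014 ]
wrist [148.4 178.3] 0.89 [0.5845 0.2958 0.014 ]
wrist [253.7 183.5] 0.79 [0.5752 0.1845 0.014 ]
dark [ 412  128   47   36 1372] [435.22667638 144.80685131] [0.6222 0.0556 0.112 ] [0.6209 0.0496 0.102 ]
dark [ 238  189   35   39 1091] [255.33088909 208.16315307] [0.58   0.1819 0.112 ] [0.5767 0.1821 0.102 ]
scene [210.8 243.7] 0.92 [0.5791 0.3106 0.014 ]
scene [254.7 193.3] 0.87 [0.6162 0.0696 0.014 ]
scene [242.3 218.1] 0.75 [0.5754 0.1775 0.014 ]
side [245.4 262.1] 0.92 [0.5801 0.3042 0.014 ]
side [204.4 234.7] 0.83 [0.695  0.1979 0.014 ]
side [248.  231.7] 0.77 [0.5712 0.188  0.014 ]
```

View pics/x_wrist.png

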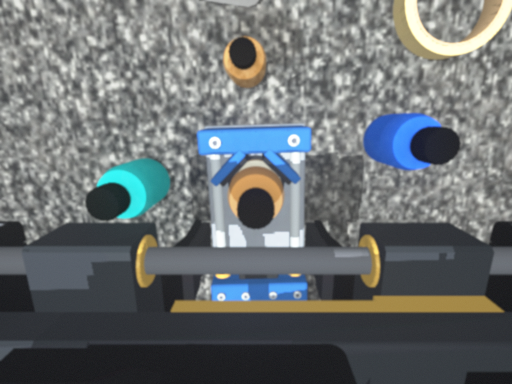

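Emit:
play_rows(
  moves=[
    [[1,-1.2,20,0,0,0],[0,0,20,0,0,0],[0,0,12,0,0,0],[0,0,5,0,0,0],[0,0,0,0,0,0]],
  ],
)

```text
time_s: 11.25
position: [0.578, 0.1818, 0.1093]
tcp_rot: [[0.999, -0.032, -0.006], [-0.032, -0.999, 0.0], [-0.006, 0.0, -1.0]]
force: [-0.2, 0.1, -0.1]
opening: 0.647
grasp_force: 0.0
```

Emit:
play_rows(
  moves=[
    [[0,0,0,0,0,0],[0,0,0,0,0,0],[0,0,0,0,0,0],[0,0,0,0,0,0],[0,0,0,0,0,0]],
  ],
  fingers=-1,
)

```text
time_s: 11.75
position: [0.5785, 0.1819, 0.1102]
tcp_rot: [[0.999, -0.032, -0.004], [-0.032, -0.999, 0.0], [-0.004, -0.0, -1.0]]
force: [0.0, 0.0, 1.5]
opening: 0.31
grasp_force: 30.0
```

Emit:
play_rows(
  moves=[
    [[0,0,0,0,0,0],[0,0,0,0,0,0]],
  ],
)

```text
time_s: 11.95
position: [0.5786, 0.1819, 0.1102]
tcp_rot: [[0.999, -0.032, -0.004], [-0.032, -0.999, 0.0], [-0.004, -0.0, -1.0]]
force: [0.3, 0.6, 2.3]
opening: 0.307
grasp_force: 30.0
```

Emit:
play_rows(
  moves=[
    [[0,0,-5,0,0,0],[0,0,-15,0,0,0],[0,0,-25,0,0,0],[0,0,-30,0,0,0],[0,0,-30,0,0,0]],
  ],
)

```text
time_s: 12.45
position: [0.5781, 0.1817, 0.2152]
tcp_rot: [[0.999, -0.032, -0.007], [-0.032, -0.999, -0.0], [-0.007, 0.0, -1.0]]
force: [-0.0, -0.9, -1.1]
opening: 0.309
grasp_force: 30.0
```

Emit:
play_rows(
  moves=[
    [[-5,5,-30,0,0,0],[-5,15,-20,0,0,0],[-5,25,0,0,0,0],[-5,35,0,0,0,0],[-5,35,0,0,0,0]],
  ],
)

```text
time_s: 12.95
position: [0.5495, 0.067, 0.265]
tcp_rot: [[1.0, -0.031, -0.006], [-0.031, -1.0, -0.0], [-0.006, 0.0, -1.0]]
force: [0.7, 0.8, -1.8]
opening: 0.307
grasp_force: 30.0
```

Emit:
play_rows(
  moves=[
    [[-5,35,0,0,0,0],[-5,35,0,0,0,0],[-5,25,0,0,0,0],[0,15,0,0,0,0],[0,0,0,0,0,0]],
  ],
)

```text
time_s: 13.45
position: [0.532, -0.0433, 0.2649]
tcp_rot: [[0.999, -0.035, -0.005], [-0.035, -0.999, 0.0], [-0.005, 0.0, -1.0]]
force: [-0.1, 0.4, -1.2]
opening: 0.306
grasp_force: 30.0
```

```bash
python3 - <<'E'
from h import *
s=bot.read_state(); print(s["position"],s["opening"],s["grasp_force"],s["joint_positions"])
Z=dict(spill_tray=0,green_bottle=.004,amber_bottle=.17)
im=[]
for n in ("wrist","scene","side"):
    c=bot.capture(n); im.append(c["image"])
    for q in Z:
        for r in bot.pinpoint(c,q)[:2]: print(n,q,np.round(r["centre"],1),round(r["confidence"],2),onz(c,r["centre"],Z[q]).round(4))
cv2.imwrite("pics/t.png",cv2.resize(np.hstack([im[0],im[1]]),(800,300)))
E
```

```text
[ 0.53198662 -0.04328901  0.26491872] 0.30625604061548006 29.996854662895203 [-1.66108621e+01  2.13241333e+01  9.30472249e+01 -8.68855758e-02
  6.58987357e+01  7.54313294e+01]
wrist spill_tray [396.2 170.6] 0.56 [ 0.5159 -0.2436  0.    ]
wrist green_bottle [436.7 164.6] 0.62 [ 0.5234 -0.2985  0.004 ]
wrist amber_bottle [192.  103.8] 0.8 [0.6118 0.0061 0.17  ]
wrist amber_bottle [73.4 50.5] 0.78 [0.6539 0.0932 0.17  ]
scene spill_tray [330.9 158. ] 0.85 [ 0.5333 -0.2542  0.    ]
scene green_bottle [337.1 153.6] 0.52 [ 0.5274 -0.2851  0.004 ]
scene amber_bottle [215.9 244.5] 0.89 [0.4677 0.3935 0.17  ]
scene amber_bottle [255.7 194.6] 0.81 [0.5047 0.1989 0.17  ]
side spill_tray [258.5 157.4] 0.61 [ 0.5238 -0.2371  0.    ]
side spill_tray [244.4 229.2] 0.33 [0.5813 0.1619 0.    ]
side green_bottle [260.3 149.2] 0.55 [ 0.5147 -0.291   0.004 ]
side green_bottle [277.2 233.1] 0.48 [0.4868 0.1848 0.004 ]
side amber_bottle [259.1 144.2] 0.94 [ 0.5324 -0.0396  0.17  ]
side amber_bottle [233.  204.3] 0.72 [0.6093 0.2566 0.17  ]
```

View pics/t.png

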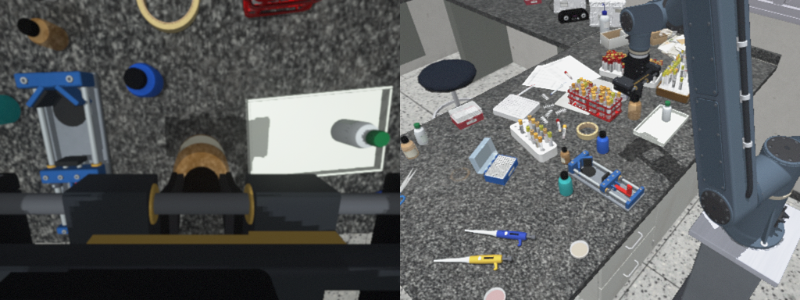

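```bash
python3 - <<'E'
from h import *
c=bot.capture("wrist"); g=c["image"].astype(int)
P=[onz(c,p,.022) for p in((317,126),(500,112),(317,224),(499,219))]
for p in P: print(p.round(4))
print(np.mean(P,0))
for r in bot.silhouettes(c,"spill_tray")[:1]:
    m=cv2.findContours(r["pixels"].astype(np.uint8),0,2)[0]; k=max(m,key=cv2.contourArea); q=cv2.boxPoints(cv2.minAreaRect(k)); print([(p.round(),onz(c,p,.022).round(4)) for p in q])
E
```

```text
[ 0.5841 -0.1216  0.022 ]
[ 0.5942 -0.3586  0.022 ]
[ 0.4464 -0.1247  0.022 ]
[ 0.4457 -0.3851  0.022 ]
[ 0.51761175 -0.24750319  0.022     ]
[(array([311., 127.], dtype=float32), array([ 0.5836, -0.1133,  0.022 ])), (array([503., 110.], dtype=float32), array([ 0.5971, -0.3617,  0.022 ])), (array([512., 217.], dtype=float32), array([ 0.4484, -0.4034,  0.022 ])), (array([320., 234.], dtype=float32), array([ 0.431 , -0.1296,  0.022 ]))]
```

Emit:
play_rows(
  moves=[
    [[-1.5,20,0,0,0,0],[-2,40,0,0,0,0],[-2,45,0,0,0,0],[-2,35,0,0,0,0],[-1,17,0,0,0,0]],
  ],
)

```text
time_s: 14.65
position: [0.5183, -0.2016, 0.2651]
tcp_rot: [[0.999, -0.035, -0.004], [-0.035, -0.999, -0.001], [-0.004, 0.001, -1.0]]
force: [0.2, -0.1, -1.8]
opening: 0.307
grasp_force: 30.0
```

Emit:
play_rows(
  moves=[
    [[0,0,20,0,0,0],[0,0,40,0,0,0],[0,0,40,0,0,0],[0,0,20,0,0,0],[0,0,0,0,0,0]],
  ],
)

```text
time_s: 15.15
position: [0.5155, -0.1965, 0.142]
tcp_rot: [[0.999, -0.032, -0.012], [-0.032, -0.999, 0.005], [-0.012, -0.004, -1.0]]
force: [-0.1, -0.6, -1.9]
opening: 0.31
grasp_force: 30.0
```

```bash
python3 - <<'E'
from h import *
s=bot.read_state(); print(s["position"],np.round(s["tcp_rot"],3).tolist(),s["opening"],s["grasp_force"],s["force"])
im=[]
for n in ("wrist","scene","side"):
    c=bot.capture(n); im.append(c["image"])
    for r in bot.pinpoint(c,"green_bottle")[:2]: print(n,np.round(r["centre"],1),round(r["confidence"],2),onz(c,r["centre"],.004).round(4))
a=cv2.resize(im[0],(512,384)); b=cv2.resize(im[2][80:200,200:340],(448,384)); cv2.imwrite("pics/p.png",cv2.resize(np.hstack([a,b]),(800,320)))
E
```

```text
[ 0.51552644 -0.19653833  0.14197458] [[0.999, -0.032, -0.012], [-0.032, -0.999, 0.005], [-0.012, -0.004, -1.0]] 0.31001880576768853 29.99723055283539 [-0.13307585 -0.58630059 -1.85503126]
wrist [358.7 176.2] 0.61 [ 0.521  -0.2982  0.004 ]
scene [341.2 152.6] 0.72 [ 0.5191 -0.2994  0.004 ]
scene [327.3 155.7] 0.18 [ 0.5479 -0.2526  0.004 ]
side [259.4 146.2] 0.37 [ 0.5173 -0.3142  0.004 ]
```

View pics/p.png

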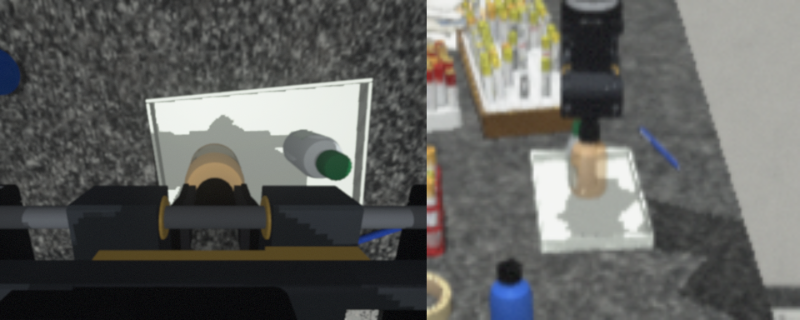

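Emit:
play_rows(
  moves=[
    [[0,0,15,0,0,0],[0,0,13,0,0,0],[0,0,6,0,0,0],[0,0,2,0,0,0],[0,0,1,0,0,0]],
  ],
)

```text
time_s: 15.95
position: [0.5176, -0.1984, 0.108]
tcp_rot: [[0.999, -0.032, -0.005], [-0.032, -0.999, 0.0], [-0.005, -0.0, -1.0]]
force: [0.8, 0.1, -1.3]
opening: 0.308
grasp_force: 30.0
```

Emit:
play_rows(
  moves=[
    [[0,0,1,0,0,0],[0,0,1,0,0,0],[0,0,0,0,0,0]],
  ],
)

```text
time_s: 16.25
position: [0.5177, -0.1984, 0.1062]
tcp_rot: [[0.999, -0.032, -0.005], [-0.032, -0.999, -0.0], [-0.005, 0.0, -1.0]]
force: [0.4, -0.6, -2.7]
opening: 0.308
grasp_force: 30.0
```

Emit:
play_rows(
  moves=[
    [[0,0,1.5,0,0,0],[0,0,1.5,0,0,0],[0,0,1.5,0,0,0],[0,0,0,0,0,0],[0,0,0,0,0,0]],
  ],
)

```text
time_s: 16.75
position: [0.5175, -0.1983, 0.1015]
tcp_rot: [[0.999, -0.032, -0.005], [-0.032, -0.999, 0.0], [-0.005, -0.0, -1.0]]
force: [-0.3, 0.4, -1.4]
opening: 0.306
grasp_force: 30.0
```

Emit:
play_rows(
  moves=[
    [[0,0,1,0,0,0],[0,0,1,0,0,0],[0,0,0,0,0,0],[0,0,0,0,0,0]],
  ],
)

```text
time_s: 17.15
position: [0.518, -0.1986, 0.1001]
tcp_rot: [[0.999, -0.032, -0.004], [-0.032, -0.999, -0.0], [-0.004, 0.001, -1.0]]
force: [0.5, -0.2, 3.1]
opening: 0.309
grasp_force: 30.0
```

Emit:
play_rows(
  moves=[
    [[0,0,0,0,0,0],[0,0,0,0,0,0],[0,0,0,0,0,0],[0,0,0,0,0,0],[0,0,0,0,0,0]],
  ],
  fingers=0.15,
)

```text
time_s: 17.65
position: [0.5173, -0.1983, 0.0993]
tcp_rot: [[0.999, -0.032, -0.005], [-0.032, -0.999, 0.0], [-0.005, -0.0, -1.0]]
force: [-0.6, -0.0, -0.1]
opening: 0.563
grasp_force: 0.0
```

Emit:
play_rows(
  moves=[
    [[0,0,-10,0,0,0],[0,0,-25,0,0,0],[0,0,-40,0,0,0],[0,0,-45,0,0,0],[0,0,0,0,0,0]],
  ],
)

```text
time_s: 18.15
position: [0.5219, -0.2006, 0.2265]
tcp_rot: [[0.999, -0.032, 0.007], [-0.032, -0.999, -0.008], [0.008, 0.007, -1.0]]
force: [0.5, 0.1, 0.8]
opening: 0.577
grasp_force: 0.0
```

Emit:
play_rows(
  moves=[
    [[-10,0,-20,0,0,0],[0,0,0,0,0,0],[0,0,0,0,0,0]],
  ],
)

```text
time_s: 18.45
position: [0.5082, -0.1981, 0.2397]
tcp_rot: [[0.999, -0.032, -0.004], [-0.032, -0.999, -0.0], [-0.004, 0.0, -1.0]]
force: [-0.0, 0.2, 0.2]
opening: 0.576
grasp_force: 0.0
```

```bash
python3 - <<'E'
from h import *
s=bot.read_state(); print(s["position"],s["force"],s["opening"])
im=[bot.capture(n)["image"] for n in("wrist","side")]
cv2.imwrite("pics/f.png",cv2.resize(np.hstack([im[0],cv2.resize(im[1][80:270,180:360],(512,384))]),(800,300)))
E
```

```text
[ 0.50824583 -0.19805637  0.23970221] [-0.02952326  0.19165625  0.15521924] 0.5763228310518786
```

View pics/f.png

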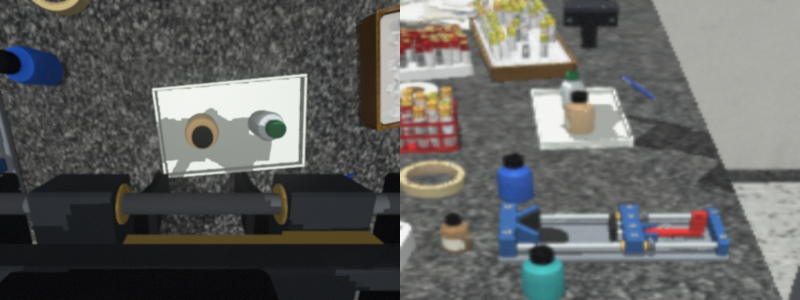

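The picture shows the amber bottle upright in the tray at (203,130), with the green-capped bottle standing beside it at (270,125). The clamp bar is back at (632,225), and the gripper is clear of everything.

```bash
python3 -c "
from rig import bot
print(bot.hand_in())"
```

```text
the job is handed in; nothing more can be done
None
```

Job handed in at about 18.5 s: I held the pawl up, slid the clamp bar back about 60 mm to its stop, and stood the amber bottle upright in the tray beside the green-capped one, setting it down before letting go; the arm touched neither the dish nor the tape.

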